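Lay out the desk's drawer-pull kit

TASK

Lay out the new desk hardware in the white tray: the longer backplate centred and in line on the oblong cork rest with the longer bar pull standing centred and in line on top of it, and the larger disc centred on the round cork rest with the knob standing upright in the middle of it. The shorter pull, the shorter backplate and the smaller disc belong to another job: leave them where they lie.

Things in the scene. Friction and masses are not known exactly. Their poses are not given: they have to be found in the camera images.
- tray: (All loose parts start lying or standing on the bare desk, z = 0, with at least 25 mm free beside their grips.) Shallow white tray, fixed to the desk, 200 (its x) x 250 (its y) x 20 mm high, walls and floor 6 mm thick, open on top. Origin: centre of its underside; z up. It holds the two cork rests side by side, 112 mm apart along its y; which is on which side varies.
- rest_long: Oblong cork rest fixed on the tray's floor, 150 (its x) x 44 (its y) x 6 mm thick. Origin: centre of its underside; z up. Top face 6 mm above the origin. Its x is its long axis.
- rest_round: Round cork rest fixed on the tray's floor, 64 mm across, 6 mm thick. Origin: centre of its underside; z up. Top face 6 mm above the origin.
- long_plate: The longer of two flat dark-steel backplates, loose: 128 (its x) x 30 (its y) x 10 mm thick, two screw holes (dark dots) 96 mm apart. Origin: centre of its underside; z up. Top face 10 mm above the origin.
- short_plate: The shorter backplate, which does not belong: 84 (its x) x 30 (its y) x 10 mm, dots 52 mm apart. Loose. Origin: centre of its underside; z up. 
- long_pull: The longer of two dark-steel bar pulls (drawer handles), loose, standing on its two feet: bar 128 mm long (its x), 12 mm wide (its y), 10 mm high, spanning 28 to 38 mm above the origin; two posts 11 mm square, 96 mm apart, each on a foot 20 x 22 x 4 mm. Gripped across the bar from above. Origin: centre of its underside; z up. 
- short_pull: The shorter bar pull, which does not belong: same section and height, bar 84 mm long, posts 52 mm apart. Loose. Origin: centre of its underside; z up. 
- large_disc: The larger of two flat dark-steel discs (the knob's backing disc), loose: 46 mm across, 10 mm thick, dark dot in the middle. Origin: centre of its underside; z up. Top face 10 mm above the origin.
- small_disc: The smaller disc, which does not belong: 29 mm across, 10 mm thick. Loose. Origin: centre of its underside; z up. 
- knob: Dark-steel mushroom-shaped cupboard knob, loose, standing upright: 33 mm high, head 34 mm across from 20 to 29 mm above the origin, neck 14 mm, flat foot 23 mm across. Origin: centre of its underside; z up. 
There are look-alikes about, which are no part of the job. Leave any red look-alike of the long_plate alone.

How it is judged:
At the end, for the whole second after the job is handed in: Plate on oblong rest within 12 mm, pull on plate within 10 mm (both in line within 0.17 rad), disc on round rest within 12 mm, knob on disc within 10 mm; each at its resting height within 3 mm, tilt under 0.1 rad, at rest. Short plate, short pull and small disc within 30 mm of their start (horizontal distance between long_plate and rest_long below 0.012 m and z of long_plate in the frame of rest_long between 0.003 and 0.009 m and angle between each of long_plate, long_pull, large_disc, knob's own z axis and vertical below 0.1 rad and linear speed of each of long_plate, long_pull, large_disc, knob below 0.02 m/s and angle between the x axis of long_plate and the x axis of rest_long, either way round below 0.17 rad and horizontal distance between long_pull and long_plate below 0.01 m and z of long_pull in the frame of long_plate between 0.007 and 0.013 m and angle between the x axis of long_pull and the x axis of long_plate, either way round below 0.17 rad and horizontal distance between large_disc and rest_round below 0.012 m and z of large_disc in the frame of rest_round between 0.003 and 0.009 m and horizontal distance between knob and large_disc below 0.01 m and z of knob in the frame of large_disc between 0.007 and 0.013 m and distance of each of short_plate, short_pull, small_disc from where it was at the start of the episode below 0.03 m); the robot touches nothing.
It fails at once if a part of the other job (short plate, short pull, small disc) is moved 30 mm or more (distance of any of short_plate, short_pull, small_disc from where it was at the start of the episode above 0.03 m).
It also fails if it takes over 118 s, if anything falls off the work surface, if the arm or the gripper's body presses on something with over 40 N, if the wrist force passes 120 N, or if a joint passes its speed limit or range.

ROBOT

A 6-joint arm with a two-finger parallel gripper is mounted at the origin on the work surface. World frame = base frame: x ahead of the robot, y to its left, z up, the work surface at z = 0. Lengths are in m, angles in rad, forces in N, time in s.
With the tool pointing down it reaches from about 0.3 to 0.775 m from the base axis. Payload 14.6 kg.
Tool frame: the origin (TCP) lies at the very end of the fingers, on their centre line; the grasp point (between the pads) lies 19 mm behind it; z points along the fingers, y is the line along which they close (so a half turn about z gives the same grasp; the last joint's range is limited). The gripper opens to 94 mm and grips with 3 to 60 N. Pads are 16 mm wide; open, the fingers measure 119 mm over their backs; the gripper's body (75 mm by 177 mm) begins 78 mm behind the grasp point.
Start: joints at [1.173, 0.3, 1.521, -0, 1.321, -0.067], TCP at [0.179, 0.52, 0.205] pointing down, gripper open.
Joint ranges: [-3.03, 3.03], [-0.79, 2.21], [0.23, 2.52], [-1.04, 4.18], [0, 3.07], [-2.55, 2.55]. Speed limits (rad/s): [2.22, 2.22, 2.57, 3.14, 3.14, 3.14].

INTERFACE

Orientations are given as [roll, pitch, yaw] about the fixed x, y, z axes, in that order (R = Rz(yaw) Ry(pitch) Rx(roll)).
In Python, from station import ctrl gives the robot as it stands.
- The arm moves only by the tool move_arm, never from a script. Its argument "increments" is a list of rows, each a list of 7 numbers: the opening, from 0 (shut) to 1 (fully open), then the shift along the tool's x, y, z in units of 50 mm (1.0 is 50 mm), then the turn, a rotation vector about the tool's x, y, z in rad. In form: [[claw, tx, ty, tz, rx, ry, rz], ...]. A call has 1 to 20 rows; each row shifts and turns the commanded pose from where the row before left it, along the tool's axes as they then stand; what a row does not reach is not made up. A row lasts 1/10 s, in which the tool goes at most 50 mm and 8.59 degrees, less where a joint would pass 70% of its speed; a pose out of reach is approached as far as the arm can. A call is refused whole if a number of a shift passes 1 or a number of a turn 0.15, either way. A call with a gripper value outside its range is refused whole. The fingers move at their own pace and stop on an object; "force" is the grip in N (left out, the last holds). Time passes only in rows, so rows that do not move let the fingers close. It gives the time, the measured TCP pose, the force, the opening and the grip force at its end, in the units of the state.
- ctrl.get_obs(): the state, without advancing time (a new reading comes with each control period).
- ctrl.camera(name): name is "scene" or "top"; returns a dict with "color" (384x512x3 uint8, blue, green, red), "K" (3x3 intrinsics, pixels), "distortion" ([k1, k2, p1, p2, k3] as OpenCV has them; the pictures are not rectified), "pose" (4x4, takes a point from camera to world coordinates). Camera axes: x right, y down, z forward; pixel columns grow to the right and rows downward; lengths in m; the calibration is good to about 2 mm. A picture is of the moment at which its call begins. There is no depth.
- ctrl.hand_in(): hands the job in; it is judged then, once.
Trained networks look in a picture, given as the dict that the camera call returned (one of the last four; its "shot" number tells which), for a name from the list of things; names that differ only in an ending like _2 or _b are one class to them, and where a whole thing is asked for, a point or a joint stands for the part that bears it (a point fixed in the world has none). Each returns a list of dicts, best first, with "conf" (0 to 1); they miss things now and then, are a little off and sometimes report something else, mostly with a low value. They report only what shows in the picture. A call takes as long as a camera call. They do not tell look-alikes from the thing itself.
- ctrl.cut_out(name, picture): "mask" (384x512 bool, what is visible of it) and "centre" ([row, column] in pixels, amid what is visible of it).
The state is a dict: "time_s": time; "qpos": joint angles; "joint_vel": joint speeds; "tau": joint torques, N m; "ee_pos": TCP position; "eef_rot": TCP orientation; "force": force on the tool from outside, world axes, zero at the start; "moment": the same for the moment, N m; "grip_width": finger opening in m; "grip_force": force on a finger pad.
Only numpy, scipy, OpenCV 4.12 (cv2) and the standard library are available. Lean on these libraries where they do the work, as an engineer would, in place of code of your own. Each camera call takes 0.05 s, during which the arm holds its last target. There are 200 camera calls.

## Working session

There is one attempt and no reset: what is moved stays moved. The work goes in short steps, Python scripts to look and compute and a tool call to move; the robot and the scene stay as the last step left them, time stands still between calls to the robot, and variables do not carry over. Pictures are saved under pics/ and viewed, at most 18 in all, crops included, and the job is handed in when it is done.

Besides the shell and the picture viewer there is one more tool, called after ">>>" as name([rows], argument=value, ...), one row to a line, values as JSON. move_arm: Moves the arm, as the interface text tells. Its arguments: {"type":"object","properties":{"increments":{"type":"array","items":{"type":"array","items":{"type":"number"}}},"force":{"type":"number"}},"required":["increments"]}

```bash
mkdir -p pics; ls; cat > h.py <<'E'
import cv2, numpy as np
from station import ctrl
def pix2w(p,rc,z):
    K=np.array(p["K"]);d=np.array(p["distortion"]);T=np.array(p["pose"])
    rc=np.atleast_2d(np.array(rc,float))
    u=cv2.undistortPoints(rc[:,::-1].reshape(-1,1,2).copy(),K,d).reshape(-1,2)
    v=np.c_[u,np.ones(len(u))]@T[:3,:3].T
    o=T[:3,3]
    return o+v*((z-o[2])/v[:,2])[:,None]
def rect(p,m,z):
    "centre, sizes, yaw of mask outline projected to plane z"
    c=max(cv2.findContours(m.astype(np.uint8),cv2.RETR_EXTERNAL,cv2.CHAIN_APPROX_NONE)[0],key=len).reshape(-1,2)
    w=pix2w(p,c[:,::-1],z)[:,:2]
    (x,y),(a,b),t=cv2.minAreaRect((w*1000).astype(np.float32))
    if a<b: a,b,t=b,a,t+90
    return round(x),round(y),round(a),round(b),round(((t+90)%180)-90,1)
E
python3 - <<'E'
from h import *
for n in("top","scene"):
    p=ctrl.camera(n);cv2.imwrite(f"pics/{n}0.png",p["color"]);print(n,np.round(p["pose"],3).tolist())
    for k,z in dict(tray=.02,rest_long=.012,rest_round=.012,long_plate=.01,short_plate=.01,long_pull=.038,short_pull=.038,large_disc=.01,small_disc=.01,knob=.029).items():
        for r in ctrl.cut_out(k,p): print(k,round(r["conf"],2),np.round(r["centre"]).tolist(),rect(p,r["mask"],z))
E
```

```text
pics
top [[0.015, -0.982, 0.187, 0.261], [-1.0, -0.018, -0.014, -0.031], [0.017, -0.186, -0.982, 1.12], [0.0, 0.0, 0.0, 1.0]]
tray 0.9 [179.0, 170.0] (500, 204, 256, 205, -80.2)
rest_long 0.93 [180.0, 145.0] (495, 261, 151, 45, 9.6)
rest_round 0.74 [179.0, 187.0] (505, 147, 67, 64, 72.4)
long_plate 0.67 [258.0, 356.0] (290, -320, 127, 33, 64.1)
long_plate 0.65 [160.0, 378.0] (569, -392, 129, 32, -10.8)
short_plate 0.66 [201.0, 336.0] (450, -274, 91, 33, -1.5)
long_pull 0.69 [204.0, 299.0] (441, -161, 126, 19, -0.4)
long_pull 0.25 [201.0, 338.0] (446, -269, 80, 30, -1.2)
short_pull 0.7 [201.0, 387.0] (450, -396, 83, 29, 15.8)
short_pull 0.55 [178.0, 171.0] (496, 199, 254, 205, -80.8)
large_disc 0.67 [137.0, 297.0] (634, -158, 46, 45, -88.9)
small_disc 0.39 [139.0, 261.0] (630, -53, 29, 27, -42.9)
knob 0.52 [133.0, 342.0] (631, -289, 32, 32, 1.1)
scene [[0.105, 0.713, -0.693, 1.032], [0.995, -0.071, 0.077, -0.112], [0.005, -0.697, -0.717, 0.625], [0.0, 0.0, 0.0, 1.0]]
tray 0.68 [210.0, 365.0] (509, 200, 258, 210, -80.5)
rest_long 0.87 [204.0, 391.0] (496, 258, 156, 51, 9.8)
rest_long 0.28 [208.0, 348.0] (507, 148, 65, 63, -64.5)
rest_round 0.78 [204.0, 349.0] (507, 147, 63, 63, -5.8)
long_plate 0.96 [164.0, 152.0] (295, -320, 131, 37, 62.3)
long_plate 0.88 [254.0, 106.0] (575, -391, 132, 35, -11.4)
long_pull 0.76 [199.0, 214.0] (456, -161, 152, 20, -0.0)
short_pull 0.62 [207.0, 108.0] (467, -395, 114, 25, 17.4)
large_disc 0.61 [269.0, 215.0] (639, -160, 49, 44, -2.1)
small_disc 0.74 [271.0, 215.0] (640, -160, 48, 45, 16.5)
small_disc 0.54 [266.0, 269.0] (636, -54, 29, 27, 33.6)
knob 0.72 [271.0, 150.0] (641, -289, 38, 34, -5.6)
knob 0.67 [209.0, 162.0] (473, -272, 88, 33, 1.4)
```

```bash
python3 - <<'E'
import cv2
a=cv2.imread("pics/top0.png")[100:300,230:430];cv2.imwrite("pics/topc.png",cv2.resize(a,(600,600),interpolation=2))
E
```

```text
(no output)
```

View pics/top0.png

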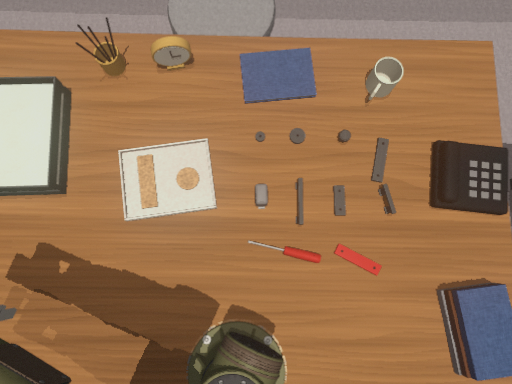

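View pics/topc.png

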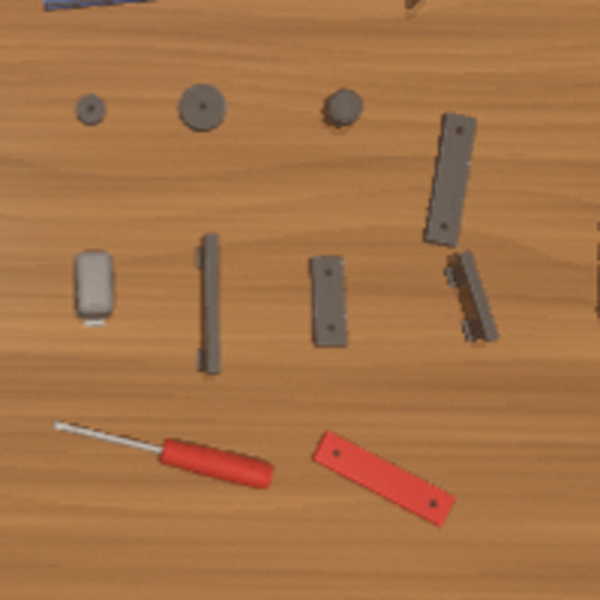

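Candidates (col,row):
- Long plate: dark (380,160). The red one at (358,258) and the short one at (339,201) are to be left.
- Long pull: (300,202). The short pull is tipped at (388,198).
- Large disc: (297,136). The small one is at (260,137).
- Knob: (345,135). The eraser-like block at (261,195) is not it.
- Rests: oblong (147,180) and round (188,179).

The crop confirms the sizes.

```bash
cat >> h.py <<'E'
def go(x,y,z,yawdeg):
    o=ctrl.get_obs();P=np.array(o["ee_pos"]);r,pt,yw=o["eef_rot"]
    d=(np.radians(yawdeg)-yw+np.pi)%(2*np.pi)-np.pi
    if d>np.pi/2:d-=np.pi
    if d<-np.pi/2:d+=np.pi
    s=yw+d;D=np.array([x,y,z])-P
    t=np.array([np.cos(s)*D[0]+np.sin(s)*D[1],np.sin(s)*D[0]-np.cos(s)*D[1],-D[2]])/.05
    print("t",o["time_s"],"pos",np.round(P,4),"rpy",np.round([r,pt,yw],3),"q",np.round(o["qpos"],2),"grip",o["grip_width"],"| turn rz",round(-d,3),"then shift",np.round(t,3),"yaw",round(s,3))
E
python3 -c "
from h import *
go(.572,-.392,.15,-11)"
```

```text
t 1.1 pos [0.1786 0.5202 0.2054] rpy [-3.142  0.     2.811] q [ 1.17  0.3   1.52 -0.    1.32 -0.07] grip 0.093766618556494 | turn rz -0.139 then shift [-11.204 -16.407   1.109] yaw 2.95
```

>>> move_arm([
  [1,0,0,0,0,0,-0.139],
  [1,-0.45,-0.65,0,0,0,0],
  [1,-0.45,-0.65,0,0,0,0],
  [1,-0.45,-0.65,0,0,0,0],
  [1,-0.45,-0.65,0,0,0,0],
  [1,-0.45,-0.65,0,0,0,0],
  [1,-0.45,-0.65,0,0,0,0],
  [1,-0.45,-0.65,0,0,0,0],
  [1,-0.45,-0.65,0,0,0,0],
  [1,-0.45,-0.65,0,0,0,0],
  [1,-0.45,-0.65,0,0,0,0],
  [1,-0.45,-0.65,0,0,0,0],
  [1,-0.45,-0.65,0,0,0,0],
  [1,-0.45,-0.65,0,0,0,0],
  [1,-0.45,-0.65,0,0,0,0],
  [1,-0.45,-0.65,0,0,0,0],
  [1,-0.45,-0.65,0,0,0,0],
  [1,-0.45,-0.65,0,0,0,0],
  [1,-0.45,-0.65,0,0,0,0],
  [1,-0.45,-0.65,0,0,0,0],
])

```text
time_s: 3.1
ee_pos: [0.481, -0.1692, 0.2055]
eef_rot: [-3.142, 0.0, 2.95]
force: [0.5, 0.4, 0.0]
grip_width: 0.0939
grip_force: 0.0
```

```bash
python3 -c "
from h import *
go(.572,-.392,.10,-11)"
```

```text
t 3.1 pos [ 0.481  -0.1692  0.2055] rpy [-3.142  0.     2.95 ] q [-0.41  0.21  1.63  0.    1.3  -1.79] grip 0.09392234765305323 | turn rz -0.0 then shift [-2.637 -4.027  2.11 ] yaw 2.95
```

>>> move_arm([
  [1,-0.44,-0.67,0.35,0,0,0],
  [1,-0.44,-0.67,0.35,0,0,0],
  [1,-0.44,-0.67,0.35,0,0,0],
  [1,-0.44,-0.67,0.35,0,0,0],
  [1,-0.44,-0.67,0.35,0,0,0],
  [1,-0.44,-0.68,0.36,0,0,0],
  [0.8,0,0,0.5,0,0,0],
  [0.8,0,0,0.4,0,0,0],
  [0.8,0,0,0.4,0,0,0],
  [0.8,0,0,0.3,0,0,0],
  [0.8,0,0,0.2,0,0,0],
  [0.8,0,0,0.1,0,0,0],
  [0.8,0,0,0,0,0,0],
])

```text
time_s: 4.4
ee_pos: [0.5718, -0.3904, 0.0048]
eef_rot: [3.141, -0.0, 2.95]
force: [-0.5, -0.3, 0.3]
grip_width: 0.0751
grip_force: 0.0
```

```bash
python3 - <<'E'
from h import *
go(.572,-.392,.004,-11)
p=ctrl.camera("scene");cv2.imwrite("pics/s1.png",cv2.resize(p["color"][150:350,40:300],(780,600)))
E
```

```text
t 4.4 pos [ 0.5718 -0.3904  0.0048] rpy [ 3.141 -0.     2.95 ] q [-0.65  0.82  1.22 -0.    1.11 -2.03] grip 0.07507141838550294 | turn rz 0.0 then shift [-0.011 -0.031  0.016] yaw 2.95
```

View pics/s1.png

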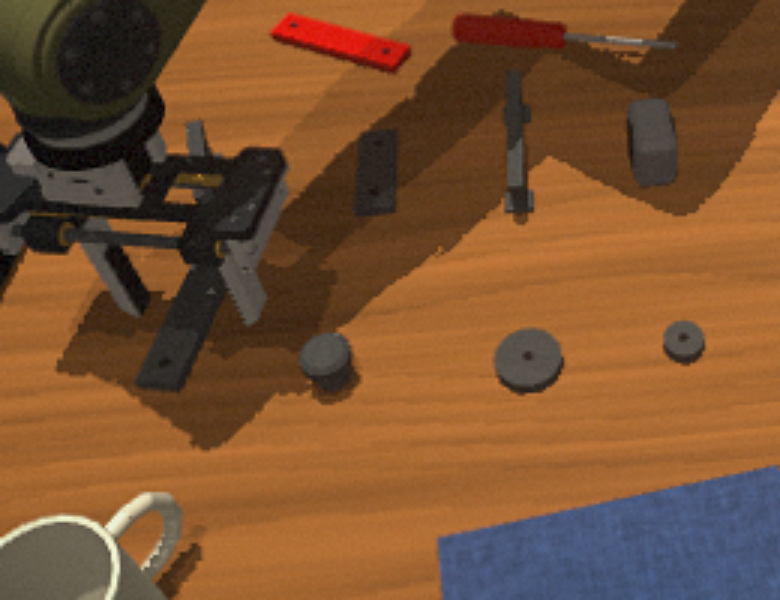

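The fingers straddle the long plate (crop 190,310), clear of the knob at (325,360). Closing and lifting.

>>> move_arm([
  [0.1,0,0,0,0,0,0],
  [0.1,0,0,0,0,0,0],
  [0.1,0,0,0,0,0,0],
  [0.1,0,0,0,0,0,0],
  [0.1,0,0,0,0,0,0],
  [0.1,0,0,0,0,0,0],
  [0.1,0,0,0,0,0,0],
  [0.1,0,0,-0.2,0,0,0],
  [0.1,0,0,-0.4,0,0,0],
  [0.1,0,0,-0.5,0,0,0],
  [0.1,0,0,-0.5,0,0,0],
  [0.1,0,0,-0.4,0,0,0],
], force=40)

```text
time_s: 5.65
ee_pos: [0.572, -0.3905, 0.1072]
eef_rot: [-3.141, 0.001, 2.95]
force: [-0.1, 0.2, -1.4]
grip_width: 0.0293
grip_force: 40.0
```

```bash
python3 - <<'E'
from h import *
go(.496,.260,.105,9.7)
E
```

```text
t 5.65 pos [ 0.572  -0.3905  0.1072] rpy [-3.141e+00  1.000e-03  2.950e+00] q [-0.65  0.7   1.16  0.    1.28 -2.03] grip 0.029295955340536042 | turn rz -0.361 then shift [-0.695 13.08   0.044] yaw 3.311
```

>>> move_arm([
  [0.1,0,0,0,0,0,-0.12],
  [0.1,0,0,0,0,0,-0.12],
  [0.1,0,0,0,0,0,-0.121],
  [0.1,-0.04,0.4,0,0,0,0],
  [0.1,-0.04,0.7,0,0,0,0],
  [0.1,-0.04,0.85,0,0,0,0],
  [0.1,-0.04,0.85,0,0,0,0],
  [0.1,-0.04,0.85,0,0,0,0],
  [0.1,-0.04,0.85,0,0,0,0],
  [0.1,-0.04,0.85,0,0,0,0],
  [0.1,-0.04,0.85,0,0,0,0],
  [0.1,-0.04,0.85,0,0,0,0],
  [0.1,-0.04,0.85,0,0,0,0],
  [0.1,-0.04,0.85,0,0,0,0],
  [0.1,-0.04,0.85,0,0,0,0],
  [0.1,-0.04,0.85,0,0,0,0],
  [0.1,-0.04,0.85,0,0,0,0],
  [0.1,-0.04,0.83,0,0,0,0],
  [0.1,-0.04,0.6,0,0,0,0],
  [0.1,-0.04,0.4,0,0,0,0],
])

```text
time_s: 7.65
ee_pos: [0.4941, 0.2646, 0.1056]
eef_rot: [3.141, 0.0, -2.971]
force: [0.3, 0.1, -2.2]
grip_width: 0.0289
grip_force: 40.0
```

>>> move_arm([
  [0.1,0,0,0.5,0,0,0],
  [0.1,0,0,0.3,0,0,0],
  [0.1,0,0,0,0,0,0],
])

```text
time_s: 7.95
ee_pos: [0.4936, 0.2621, 0.0636]
eef_rot: [-3.141, -0.003, -2.972]
force: [0.5, 0.0, -2.4]
grip_width: 0.029
grip_force: 40.0
```

```bash
python3 - <<'E'
from h import *
go(.496,.260,.017,9.7)
p=ctrl.camera("scene");cv2.imwrite("pics/s2.png",cv2.resize(p["color"][120:280,300:500],(750,600)))
z=ctrl.get_obs()["ee_pos"][2]
for r in ctrl.cut_out("long_plate",p): print(r["conf"],r["centre"],rect(p,r["mask"],z+.005))
E
```

```text
t 7.95 pos [0.4936 0.2621 0.0636] rpy [-3.141e+00 -3.000e-03 -2.972e+00] q [ 0.42  0.48  1.63  0.    1.04 -1.32] grip 0.028963891730761197 | turn rz 0.0 then shift [-0.039 -0.05   0.932] yaw -2.972
0.92 [191.6, 404.0] (523, 261, 86, 38, 8.8)
0.74 [164.0, 151.2] (368, -299, 125, 39, 62.6)
```

View pics/s2.png

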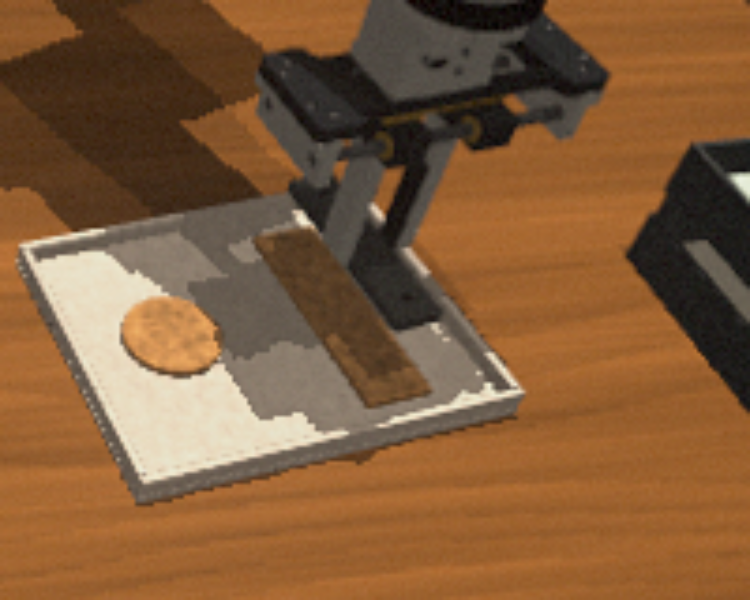

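>>> move_arm([
  [0.1,0.05,-0.05,0.3,0,0,0],
  [0.1,0,0,0.3,0,0,0],
  [0.1,0,0,0.2,0,0,0],
  [0.1,0,0,0.1,0,0,0],
  [0.1,0,0,0.03,0,0,0],
  [0.1,0,0,0,0,0,0],
  [0.6,0,0,0,0,0,0],
  [0.6,0,0,0,0,0,0],
  [0.6,0,0,0,0,0,0],
  [0.6,0,0,0,0,0,0],
  [0.6,0,0,-0.5,0,0,0],
  [0.6,0,0,-0.6,0,0,0],
  [0.6,0,0,-0.7,0,0,0],
  [0.6,0,0,-0.2,0,0,0],
])

```text
time_s: 9.45
ee_pos: [0.4939, 0.26, 0.1221]
eef_rot: [3.14, 0.005, -2.972]
force: [-0.8, 0.6, 0.2]
grip_width: 0.0567
grip_force: 0.0
```

```bash
python3 - <<'E'
from h import *
go(.441,-.165,.11,0)
E
```

```text
t 9.45 pos [0.4939 0.26   0.1221] rpy [ 3.14   0.005 -2.972] q [ 0.42  0.4   1.59 -0.    1.15 -1.32] grip 0.05665128342188577 | turn rz 0.169 then shift [ 1.058 -8.501  0.242] yaw -3.142
```

>>> move_arm([
  [0.6,0,0,0,0,0,0.085],
  [0.6,0,0,0,0,0,0.084],
  [0.6,0.08,-0.5,0,0,0,0],
  [0.6,0.08,-0.8,0,0,0,0],
  [0.6,0.09,-0.8,0,0,0,0],
  [0.6,0.09,-0.8,0,0,0,0],
  [0.6,0.09,-0.8,0,0,0,0],
  [0.6,0.09,-0.8,0,0,0,0],
  [0.6,0.09,-0.8,0,0,0,0],
  [0.6,0.09,-0.8,0,0,0,0],
  [0.6,0.09,-0.8,0,0,0,0],
  [0.6,0.09,-0.7,0,0,0,0],
  [0.6,0.09,-0.5,0,0,0,0],
  [0.6,0.09,-0.4,0,0,0,0],
  [0.6,0,0,0.5,0,0,0],
  [0.6,0,0,0,0,0,0],
])

```text
time_s: 11.05
ee_pos: [0.4382, -0.1653, 0.091]
eef_rot: [3.14, -0.004, 3.141]
force: [0.3, 0.2, 0.3]
grip_width: 0.0562
grip_force: 0.0
```

```bash
python3 - <<'E'
from h import *
go(.442,-.165,.014,0)
p=ctrl.camera("scene");cv2.imwrite("pics/s3.png",cv2.resize(p["color"][120:280,150:350],(750,600)))
for r in ctrl.cut_out("long_pull",p): print(r["conf"],r["centre"],rect(p,r["mask"],.038))
p=ctrl.camera("top");cv2.imwrite("pics/t3.png",cv2.resize(p["color"][120:240,100:250],(750,600)))
for r in ctrl.cut_out("long_plate",p): print(r["conf"],r["centre"],rect(p,r["mask"],.022))
for r in ctrl.cut_out("rest_long",p): print(r["conf"],r["centre"],rect(p,r["mask"],.012))
E
```

```text
t 11.05 pos [ 0.4382 -0.1653  0.091 ] rpy [ 3.14  -0.004  3.141] q [-0.44  0.26  1.86  0.    1.02 -2.01] grip 0.05623731798121419 | turn rz -0.001 then shift [-0.075  0.007  1.541] yaw 3.142
0.91 [181.4, 143.3] (491, 259, 129, 32, 9.9)
0.77 [256.7, 358.6] (290, -317, 125, 31, 64.1)
0.74 [159.1, 151.5] (549, 259, 63, 33, 48.4)
```

View pics/s3.png

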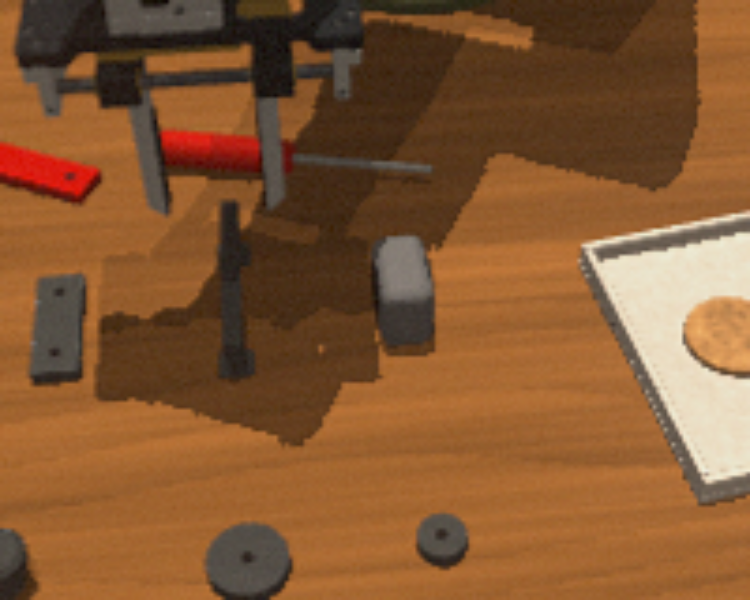

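View pics/t3.png

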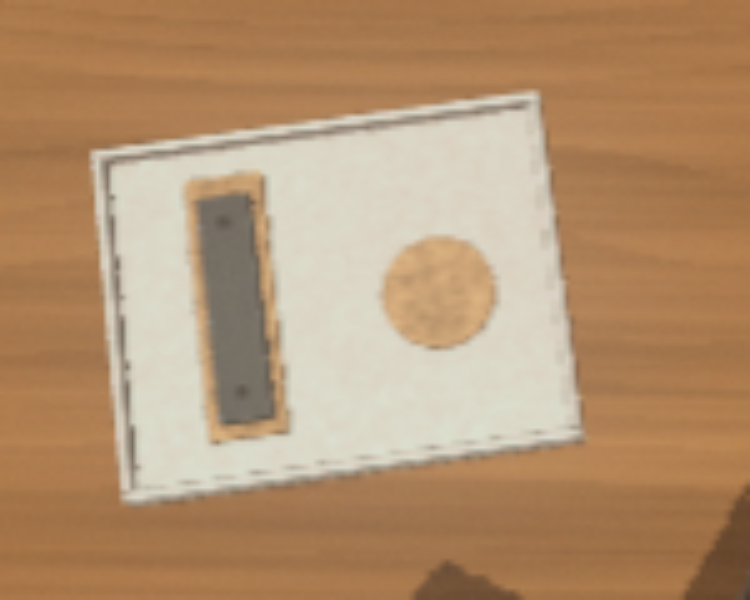

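```bash
python3 - <<'E'
from h import *
p=ctrl.camera("scene")
print(pix2w(p,[[173.3,150+229*.2667],[120+352*.2667,150+234*.2667]],.038).round(3), pix2w(p,[120+375*.2667,150+236*.2667],0).round(3))
p=ctrl.camera("top")
s=200/600
print(pix2w(p,[[100+234*s,230+211*s],[100+373*s,230+212*s]],.038).round(3))
E
```

```text
[[ 0.381 -0.164  0.038]
 [ 0.515 -0.162  0.038]] [[ 0.5   -0.164  0.   ]]
[[ 0.504 -0.163  0.038]
 [ 0.377 -0.164  0.038]]
```

>>> move_arm([
  [0.6,-0.07,0,0.4,0,0,0],
  [0.6,0,0,0.4,0,0,0],
  [0.6,0,0,0.4,0,0,0],
  [0.6,0,0,0.24,0,0,0],
  [0.6,0,0,0.1,0,0,0],
  [0,0,0,0,0,0,0],
  [0,0,0,0,0,0,0],
  [0,0,0,0,0,0,0],
  [0,0,0,0,0,0,0],
  [0,0,0,0,0,0,0],
  [0,0,0,0,0,0,0],
  [0,0,0,0,0,0,0],
  [0,0,0,-0.3,0,0,0],
  [0,0,0,-0.5,0,0,0],
  [0,0,0,-0.5,0,0,0],
  [0,0,0,-0.5,0,0,0],
  [0,0,0,-0.2,0,0,0],
  [0,0,0,0,0,0,0],
])

```text
time_s: 13.2
ee_pos: [0.4437, -0.1657, 0.1172]
eef_rot: [-3.141, 0.002, -3.141]
force: [-0.2, -0.0, -2.3]
grip_width: 0.0116
grip_force: 40.0
```

```bash
python3 - <<'E'
from h import *
go(.493,.259,.114,9.8)
p=ctrl.camera("scene");cv2.imwrite("pics/s4.png",cv2.resize(p["color"][70:270,150:350],(600,600)))
E
```

```text
t 13.2 pos [ 0.4437 -0.1657  0.1172] rpy [-3.141e+00  2.000e-03 -3.141e+00] q [-0.43  0.23  1.83 -0.    1.08 -2.01] grip 0.011598687943109608 | turn rz -0.171 then shift [-2.418  8.201  0.063] yaw -2.971
```

View pics/s4.png

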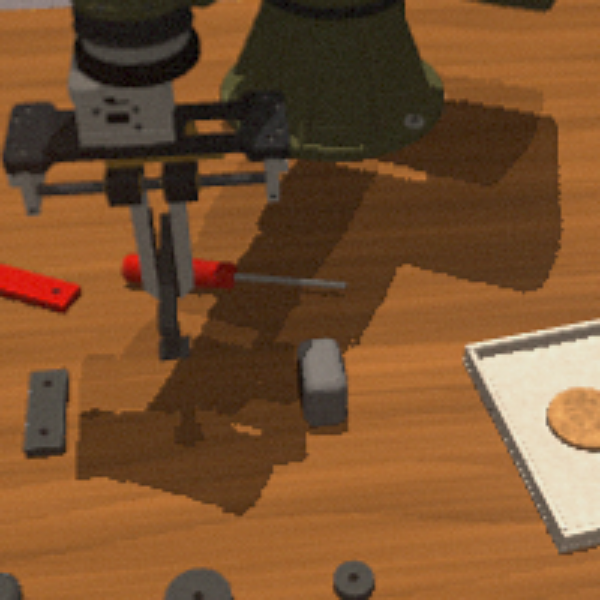

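The pull hangs level in the jaws (crop 170,280).

>>> move_arm([
  [0,0,0,0,0,0,-0.085],
  [0,0,0,0,0,0,-0.086],
  [0,-0.17,0.4,0,0,0,0],
  [0,-0.17,0.6,0,0,0,0],
  [0,-0.17,0.7,0,0,0,0],
  [0,-0.17,0.7,0,0,0,0],
  [0,-0.17,0.7,0,0,0,0],
  [0,-0.17,0.7,0,0,0,0],
  [0,-0.17,0.7,0,0,0,0],
  [0,-0.17,0.7,0,0,0,0],
  [0,-0.17,0.7,0,0,0,0],
  [0,-0.17,0.7,0,0,0,0],
  [0,-0.17,0.6,0,0,0,0],
  [0,-0.17,0.5,0,0,0,0],
  [0,-0.17,0.3,0,0,0,0],
  [0,-0.21,0.2,0,0,0,0],
  [0,0,0,0.5,0,0,0],
  [0,0,0,0.3,0,0,0],
  [0,0,0,0,0,0,0],
])

```text
time_s: 15.15
ee_pos: [0.4909, 0.2584, 0.0727]
eef_rot: [-3.14, -0.006, -2.97]
force: [-1.3, 0.2, -0.9]
grip_width: 0.0114
grip_force: 40.0
```

```bash
python3 - <<'E'
from h import *
go(.494,.2595,.037,9.8)
p=ctrl.camera("scene");cv2.imwrite("pics/s5.png",cv2.resize(p["color"][120:280,300:500],(750,600)))
E
```

```text
t 15.15 pos [0.4909 0.2584 0.0727] rpy [-3.14  -0.006 -2.97 ] q [ 0.42  0.46  1.63 -0.    1.06 -1.32] grip 0.011406738468074324 | turn rz 0.0 then shift [-0.064  0.012  0.715] yaw -2.971
```

View pics/s5.png

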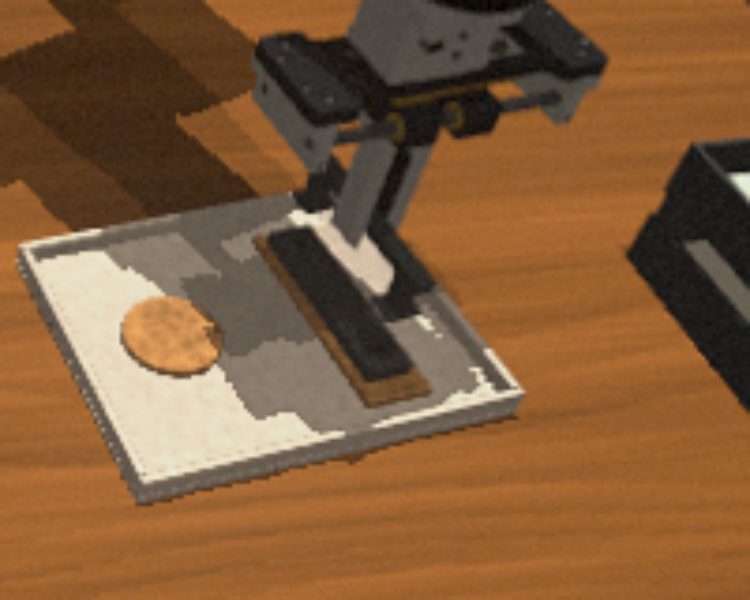

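>>> move_arm([
  [0,-0.04,0.01,0.25,0,0,0],
  [0,0,0,0.2,0,0,0],
  [0,0,0,0.12,0,0,0],
  [0,0,0,0.08,0,0,0],
  [0,0,0,0.04,0,0,0],
  [0,0,0,0,0,0,0],
])

```text
time_s: 15.8
ee_pos: [0.4945, 0.26, 0.0419]
eef_rot: [-3.142, -0.0, -2.97]
force: [0.7, -0.4, -2.6]
grip_width: 0.0119
grip_force: 40.0
```

```bash
python3 - <<'E'
from h import *
go(.494,.2595,.036,9.8); print(ctrl.get_obs()["force"])
E
```

```text
t 15.8 pos [0.4945 0.26   0.0419] rpy [-3.142 -0.    -2.97 ] q [ 0.42  0.51  1.64 -0.    0.99 -1.32] grip 0.011937609465278361 | turn rz 0.0 then shift [ 0.012 -0.007  0.118] yaw -2.971
[ 0.65793929 -0.43761399 -2.56673139]
```

>>> move_arm([
  [0,0,0,0.04,0,0,0],
  [0,0,0,0.04,0,0,0],
  [0,0,0,0,0,0,0],
])

```text
time_s: 16.1
ee_pos: [0.4947, 0.2601, 0.0385]
eef_rot: [3.141, 0.001, -2.97]
force: [-1.8, 0.4, 3.7]
grip_width: 0.0112
grip_force: 40.0
```

>>> move_arm([
  [0,0,0,0.03,0,0,0],
  [0,0,0,0,0,0,0],
])

```text
time_s: 16.3
ee_pos: [0.4949, 0.2608, 0.0381]
eef_rot: [3.14, 0.002, -2.97]
force: [-7.0, 1.3, 16.1]
grip_width: 0.0115
grip_force: 40.0
```

Contact; back off slightly, release, rise, and check.

>>> move_arm([
  [0,0,0,-0.03,0,0,0],
  [0.35,0,0,0,0,0,0],
  [0.35,0,0,0,0,0,0],
  [0.35,0,0,0,0,0,0],
  [0.35,0,0,-0.4,0,0,0],
  [0.35,0,0,-0.7,0,0,0],
  [0.8,0,0,-0.7,0,0,0],
  [0.8,0,0,-0.3,0,0,0],
])

```text
time_s: 17.1
ee_pos: [0.4954, 0.2603, 0.1461]
eef_rot: [3.141, 0.004, -2.97]
force: [-0.7, 0.4, -0.8]
grip_width: 0.0457
grip_force: 0.0
```

```bash
python3 - <<'E'
from h import *
go(.637,-.159,.10,0)
go(.637,-.159,.10,-20)
E
```

```text
t 17.1 pos [0.4954 0.2603 0.1461] rpy [ 3.141  0.004 -2.97 ] q [ 0.42  0.37  1.57 -0.    1.2  -1.32] grip 0.04568739717285601 | turn rz 0.171 then shift [-2.832 -8.386  0.922] yaw -3.142
t 17.1 pos [0.4954 0.2603 0.1461] rpy [ 3.141  0.004 -2.97 ] q [ 0.42  0.37  1.57 -0.    1.2  -1.32] grip 0.04568739717285601 | turn rz 0.52 then shift [-5.529 -6.912  0.922] yaw -3.491
```

>>> move_arm([
  [0.8,0,0,0,0,0,0.085],
  [0.8,0,0,0,0,0,0.086],
  [0.8,-0.22,-0.5,0,0,0,0],
  [0.8,-0.22,-0.7,0,0,0,0],
  [0.8,-0.22,-0.75,0,0,0,0],
  [0.8,-0.22,-0.75,0,0,0,0],
  [0.8,-0.22,-0.75,0,0,0,0],
  [0.8,-0.22,-0.75,0,0,0,0],
  [0.8,-0.22,-0.75,0,0,0,0],
  [0.8,-0.22,-0.75,0,0,0,0],
  [0.8,-0.22,-0.75,0,0,0,0],
  [0.8,-0.22,-0.74,0,0,0,0],
  [0.8,-0.22,-0.7,0.3,0,0,0],
  [0.8,-0.21,-0.3,0.5,0,0,0],
  [0.8,-0.2,-0.2,0.5,0,0,0],
  [0.8,0,0,0.4,0,0,0],
  [0.8,0,0,0,0,0,0],
])

```text
time_s: 18.8
ee_pos: [0.6346, -0.1594, 0.0545]
eef_rot: [3.14, -0.005, 3.141]
force: [-0.9, 0.4, -0.1]
grip_width: 0.0753
grip_force: 0.0
```

```bash
python3 - <<'E'
from h import *
go(.636,-.159,.005,0)
p=ctrl.camera("top");cv2.imwrite("pics/t6.png",cv2.resize(p["color"][120:240,100:250],(750,600)))
for k,z in (("long_plate",.022),("long_pull",.06),("large_disc",.01),("knob",.029)):
  for r in ctrl.cut_out(k,p): print(k,r["conf"],r["centre"],rect(p,r["mask"],z))
p=ctrl.camera("scene");cv2.imwrite("pics/s6.png",cv2.resize(p["color"][120:320,120:480],(800,444)))
E
```

```text
t 18.8 pos [ 0.6346 -0.1594  0.0545] rpy [ 3.14  -0.005  3.141] q [-0.3   0.68  1.33 -0.    1.14 -1.87] grip 0.07531869777297713 | turn rz -0.0 then shift [-0.028  0.008  0.991] yaw 3.142
long_plate 0.57 [259.3, 354.9] (290, -316, 126, 32, 63.2)
long_plate 0.53 [170.7, 145.1] (527, 259, 52, 18, 9.7)
long_pull 0.43 [164.2, 136.9] (523, 261, 64, 24, 3.9)
knob 0.62 [134.0, 346.1] (631, -289, 32, 32, 1.1)
```

View pics/t6.png

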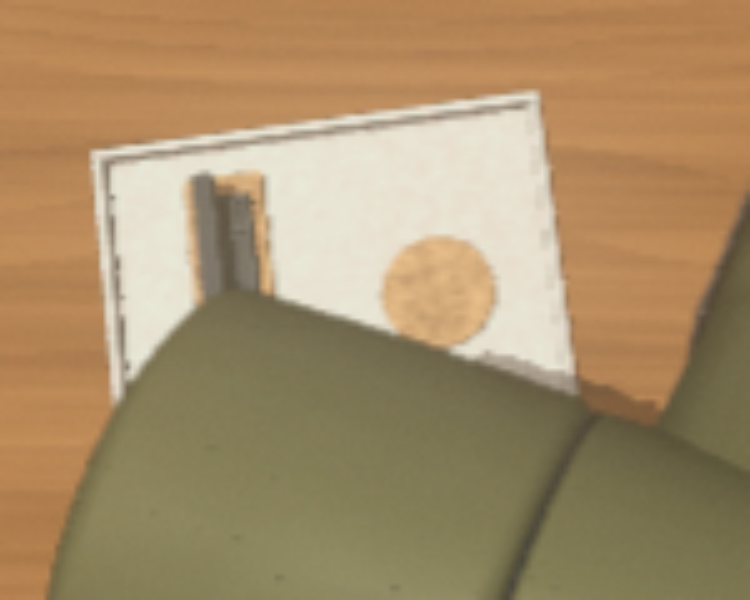

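View pics/s6.png

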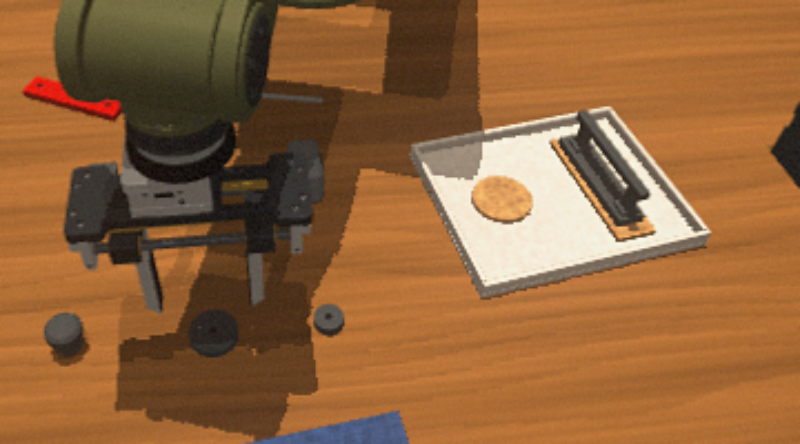

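The pull stands on the plate (600,160), and the fingers are above the disc (213,332). Gripping the disc.

>>> move_arm([
  [0.8,-0.02,0,0.4,0,0,0],
  [0.8,0,0,0.3,0,0,0],
  [0.8,0,0,0.2,0,0,0],
  [0.8,0,0,0.08,0,0,0],
  [0.8,0,0,0,0,0,0],
  [0.2,0,0,0,0,0,0],
  [0.2,0,0,0,0,0,0],
  [0.2,0,0,0,0,0,0],
  [0.2,0,0,0,0,0,0],
  [0.2,0,0,0,0,0,0],
  [0.2,0,0,0,0,0,0],
  [0.2,0,0,-0.3,0,0,0],
  [0.2,0,0,-0.5,0,0,0],
  [0.2,0,0,-0.6,0,0,0],
  [0.2,0,0,-0.4,0,0,0],
  [0.2,0,0,-0.2,0,0,0],
  [0.2,0,0,0,0,0,0],
])

```text
time_s: 20.8
ee_pos: [0.6375, -0.1596, 0.1101]
eef_rot: [-3.141, 0.002, -3.141]
force: [-0.3, 1.0, -0.4]
grip_width: 0.019
grip_force: 0.0
```

```bash
python3 - <<'E'
from h import *
go(.505,.147,.105,9.8)
E
```

```text
t 20.8 pos [ 0.6375 -0.1596  0.1101] rpy [-3.141e+00  2.000e-03 -3.141e+00] q [-0.3   0.62  1.29  0.    1.23 -1.87] grip 0.019018912261823985 | turn rz -0.171 then shift [1.568 6.493 0.103] yaw -2.971
```

```bash
python3 - <<'E'
from h import *
p=ctrl.camera("scene");cv2.imwrite("pics/s7.png",cv2.resize(p["color"][190:330,120:320],(800,560)))
for k,z in (("large_disc",.01),("small_disc",.01),("knob",.029)):
  for r in ctrl.cut_out(k,p): print(k,r["conf"],r["centre"],rect(p,r["mask"],z))
E
```

```text
large_disc 0.54 [214.7, 164.9] (491, -272, 32, 27, -84.6)
large_disc 0.16 [190.1, 398.5] (460, 278, 158, 48, 9.0)
small_disc 0.58 [263.0, 268.3] (637, -53, 34, 27, -6.0)
knob 0.76 [267.8, 149.3] (641, -286, 43, 32, 28.0)
knob 0.43 [208.4, 108.4] (458, -399, 115, 26, 16.8)
```

View pics/s7.png

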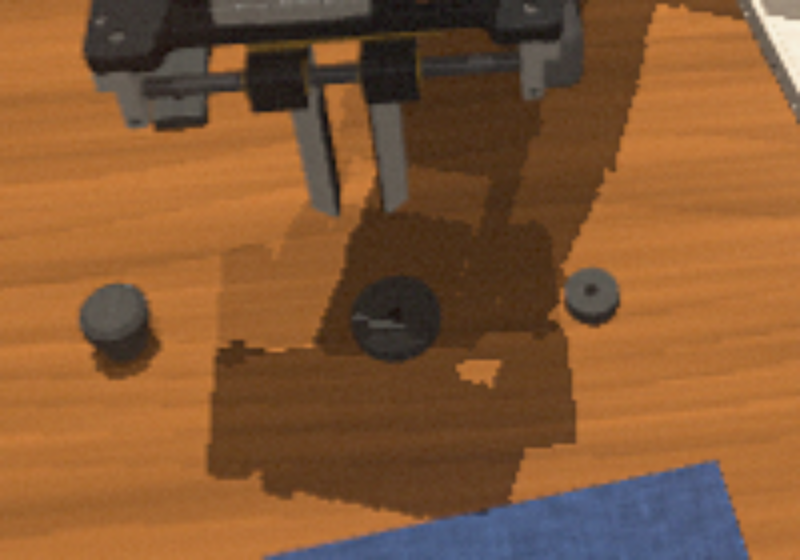

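```bash
python3 - <<'E'
from h import *
p=ctrl.camera("scene")
e=[[190+318/4,120+352/4],[190+318/4,120+440/4],[190+276/4,120+396/4],[190+350/4,120+396/4]]
print(pix2w(p,e,.010).round(4))
x,y=pix2w(p,e,.01)[:,:2].T; print((x[2]+x[3])/2,(y[0]+y[1])/2)
E
```

```text
[[ 0.6383 -0.1743  0.01  ]
 [ 0.6427 -0.1301  0.01  ]
 [ 0.6154 -0.1516  0.01  ]
 [ 0.6589 -0.1526  0.01  ]]
0.6371326709484881 -0.15216145948835721
```

The disc was nudged to about (0.637, −0.152) and the grip slipped over it, most likely because it was too high. Retrying lower, and checking z before closing.

>>> move_arm([
  [0.8,0,0.15,0,0,0,0],
  [0.8,0,0,0,0,0,0],
  [0.8,0,0,0,0,0,0],
  [0.8,0,0,0.3,0,0,0],
  [0.8,0,0,0.5,0,0,0],
  [0.8,0,0,0.5,0,0,0],
  [0.8,0,0,0.4,0,0,0],
  [0.8,0,0,0.2,0,0,0],
  [0.8,0,0,0.1,0,0,0],
  [0.8,0,0,0,0,0,0],
  [0.8,0,0,0,0,0,0],
])

```text
time_s: 22.15
ee_pos: [0.6376, -0.1522, 0.0098]
eef_rot: [-3.141, 0.001, -3.141]
force: [-0.0, -0.3, -0.6]
grip_width: 0.0751
grip_force: 0.0
```

>>> move_arm([
  [0.8,0,0,0.08,0,0,0],
  [0.8,0,0,0.05,0,0,0],
  [0.8,0,0,0,0,0,0],
])

```text
time_s: 22.45
ee_pos: [0.637, -0.152, 0.0022]
eef_rot: [3.142, -0.0, -3.141]
force: [-0.1, 0.8, 0.2]
grip_width: 0.0751
grip_force: 0.0
```

>>> move_arm([
  [0.2,0,0,0,0,0,0],
  [0.2,0,0,0,0,0,0],
  [0.2,0,0,0,0,0,0],
  [0.2,0,0,0,0,0,0],
  [0.2,0,0,0,0,0,0],
])

```text
time_s: 22.95
ee_pos: [0.6372, -0.152, 0.0025]
eef_rot: [-3.142, 0.0, -3.141]
force: [-0.2, -1.0, 0.3]
grip_width: 0.0451
grip_force: 40.0
```

>>> move_arm([
  [0.2,0,0,-0.1,0,0,0],
  [0.2,0,0,-0.3,0,0,0],
  [0.2,0,0,-0.5,0,0,0],
  [0.2,0,0,-0.5,0,0,0],
  [0.2,0,0,-0.4,0,0,0],
  [0.2,0,0,-0.2,0,0,0],
  [0.2,0,0,0,0,0,0],
  [0.2,0,0,0,0,0,0],
])

```text
time_s: 23.75
ee_pos: [0.6368, -0.1519, 0.1018]
eef_rot: [3.141, -0.001, -3.141]
force: [0.2, -0.7, -1.4]
grip_width: 0.0447
grip_force: 40.0
```

```bash
python3 - <<'E'
from h import *
go(.506,.147,.100,9.8)
E
```

```text
t 23.75 pos [ 0.6368 -0.1519  0.1018] rpy [ 3.141e+00 -1.000e-03 -3.141e+00] q [-0.29  0.62  1.3   0.    1.22 -1.86] grip 0.04470640458138646 | turn rz -0.171 then shift [1.56  6.337 0.037] yaw -2.971
```

Held. To the round rest.

>>> move_arm([
  [0.2,0,0,0,0,0,-0.085],
  [0.2,0,0,0,0,0,-0.086],
  [0.2,0.12,0.3,0,0,0,0],
  [0.2,0.12,0.5,0,0,0,0],
  [0.2,0.12,0.6,0,0,0,0],
  [0.2,0.12,0.6,0,0,0,0],
  [0.2,0.12,0.6,0,0,0,0],
  [0.2,0.12,0.6,0,0,0,0],
  [0.2,0.12,0.6,0,0,0,0],
  [0.2,0.12,0.6,0,0,0,0],
  [0.2,0.12,0.6,0,0,0,0],
  [0.2,0.12,0.5,0,0,0,0],
  [0.2,0.12,0.4,0,0,0,0],
  [0.2,0.12,0.3,0,0,0,0],
  [0.2,0.12,0.14,0,0,0,0],
  [0.2,0,0,0.5,0,0,0],
  [0.2,0,0,0.5,0,0,0],
  [0.2,0,0,0.2,0,0,0],
  [0.2,0,0,0,0,0,0],
  [0.2,0,0,0,0,0,0],
])

```text
time_s: 25.75
ee_pos: [0.5067, 0.1469, 0.0432]
eef_rot: [-3.142, 0.001, -2.971]
force: [0.9, 0.4, -0.1]
grip_width: 0.0452
grip_force: 40.0
```

```bash
python3 - <<'E'
from h import *
go(.506,.147,.0145,9.8)
p=ctrl.camera("scene");cv2.imwrite("pics/s8.png",cv2.resize(p["color"][120:280,300:500],(750,600)))
E
```

```text
t 25.75 pos [0.5067 0.1469 0.0432] rpy [-3.142e+00  1.000e-03 -2.971e+00] q [ 0.21  0.45  1.74 -0.    0.96 -1.53] grip 0.04524070381678998 | turn rz -0.0 then shift [0.013 0.004 0.573] yaw -2.971
```

View pics/s8.png

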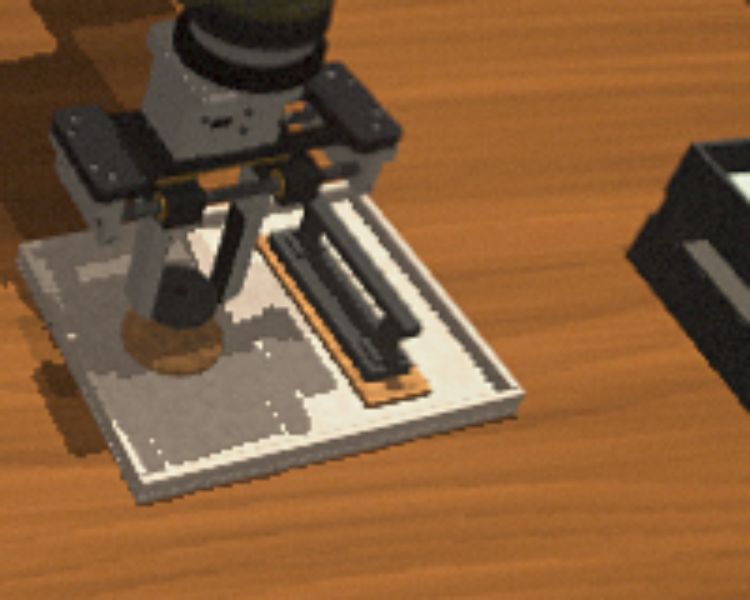

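>>> move_arm([
  [0.2,0,0,0.25,0,0,0],
  [0.2,0,0,0.17,0,0,0],
  [0.2,0,0,0.1,0,0,0],
  [0.2,0,0,0.03,0,0,0],
  [0.2,0,0,0,0,0,0],
  [0.2,0,0,0,0,0,0],
])

```text
time_s: 26.4
ee_pos: [0.5064, 0.1471, 0.015]
eef_rot: [3.142, 0.0, -2.97]
force: [-0.2, -0.6, -0.8]
grip_width: 0.0449
grip_force: 40.0
```

>>> move_arm([
  [0.2,0,0,0.02,0,0,0],
  [0.75,0,0,0,0,0,0],
  [0.75,0,0,0,0,0,0],
  [0.75,0,0,0,0,0,0],
  [0.75,0,0,-0.4,0,0,0],
  [0.75,0,0,-0.6,0,0,0],
  [0.75,0,0,-0.7,0,0,0],
  [0.75,0,0,-0.6,0,0,0],
  [0.75,0,0,-0.1,0,0,0],
])

```text
time_s: 27.3
ee_pos: [0.5076, 0.1474, 0.1374]
eef_rot: [3.141, 0.005, -2.97]
force: [0.3, 0.0, -0.3]
grip_width: 0.0709
grip_force: 0.0
```

```bash
python3 - <<'E'
from h import *
go(.637,-.289,.13,0)
E
```

```text
t 27.3 pos [0.5076 0.1474 0.1374] rpy [ 3.141  0.005 -2.97 ] q [ 0.21  0.32  1.67 -0.    1.15 -1.53] grip 0.0709431592938992 | turn rz 0.171 then shift [-2.588 -8.727  0.148] yaw -3.142
```

>>> move_arm([
  [0.75,0,0,0,0,0,0.085],
  [0.75,0,0,0,0,0,0.086],
  [0.75,-0.18,-0.5,0,0,0,0],
  [0.75,-0.18,-0.7,0,0,0,0],
  [0.75,-0.18,-0.7,0,0,0,0],
  [0.75,-0.18,-0.7,0,0,0,0],
  [0.75,-0.18,-0.7,0,0,0,0],
  [0.75,-0.18,-0.7,0,0,0,0],
  [0.75,-0.18,-0.7,0,0,0,0],
  [0.75,-0.18,-0.7,0,0,0,0],
  [0.75,-0.18,-0.7,0,0,0,0],
  [0.75,-0.18,-0.7,0,0,0,0],
  [0.75,-0.18,-0.7,0,0,0,0],
  [0.75,-0.18,-0.6,0,0,0,0],
  [0.75,-0.18,-0.4,0,0,0,0],
  [0.75,-0.2,-0.23,0.5,0,0,0],
  [0.75,0,0,0.5,0,0,0],
  [0.75,0,0,0,0,0,0],
  [0.75,0,0,0,0,0,0],
])

```text
time_s: 29.2
ee_pos: [0.6332, -0.2892, 0.0837]
eef_rot: [3.141, -0.001, -3.141]
force: [0.0, -0.3, 0.3]
grip_width: 0.0707
grip_force: 0.0
```

```bash
python3 - <<'E'
from h import *
go(.635,-.289,.006,0)
p=ctrl.camera("top");cv2.imwrite("pics/t9.png",cv2.resize(p["color"][130:230,110:230],(720,600)))
for k,z in (("rest_long",.012),("long_plate",.022),("long_pull",.06),("rest_round",.012),("large_disc",.022)):
  for r in ctrl.cut_out(k,p): print(k,r["conf"],r["centre"],rect(p,r["mask"],z))
p=ctrl.camera("scene")
for r in ctrl.cut_out("knob",p): print(r["conf"],r["centre"],rect(p,r["mask"],.029))
E
```

```text
t 29.2 pos [ 0.6332 -0.2892  0.0837] rpy [ 3.141e+00 -1.000e-03 -3.141e+00] q [-0.48  0.73  1.16  0.    1.25 -2.05] grip 0.07067014072057097 | turn rz 0.0 then shift [-0.037  0.004  1.554] yaw -3.142
rest_long 0.69 [184.0, 153.8] (496, 260, 153, 47, 8.5)
long_plate 0.64 [182.5, 144.9] (494, 253, 91, 18, 9.7)
long_pull 0.63 [175.8, 143.0] (492, 255, 127, 24, 8.7)
large_disc 0.74 [180.2, 142.6] (501, 265, 131, 26, 9.4)
large_disc 0.37 [175.8, 183.7] (513, 159, 35, 16, -42.1)
0.74 [270.4, 152.0] (642, -286, 43, 31, 28.0)
```

View pics/t9.png

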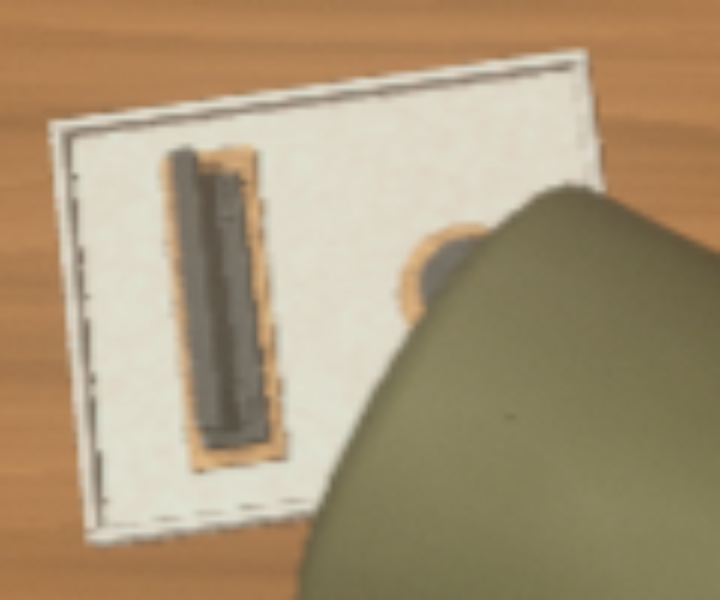

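>>> move_arm([
  [0.75,-0.03,0,0.5,0,0,0],
  [0.75,0,0,0.4,0,0,0],
  [0.75,0,0,0.3,0,0,0],
  [0.75,0,0,0.2,0,0,0],
  [0.75,0,0,0.1,0,0,0],
  [0.75,0,0,0,0,0,0],
])

```text
time_s: 30.2
ee_pos: [0.6348, -0.2894, 0.0088]
eef_rot: [3.141, -0.0, -3.141]
force: [0.4, 1.3, -0.8]
grip_width: 0.0705
grip_force: 0.0
```

>>> move_arm([
  [0.1,0,0,0,0,0,0],
  [0.1,0,0,0,0,0,0],
  [0.1,0,0,0,0,0,0],
  [0.1,0,0,0,0,0,0],
  [0.1,0,0,0,0,0,0],
  [0.1,0,0,0,0,0,0],
], force=25)

```text
time_s: 30.8
ee_pos: [0.6349, -0.2895, 0.0092]
eef_rot: [-3.141, 0.0, -3.141]
force: [0.0, 0.0, 0.5]
grip_width: 0.033
grip_force: 25.0
```

```bash
python3 - <<'E'
from h import *
go(.635,-.289,.006,0)
p=ctrl.camera("top")
w=lambda c,z:pix2w(p,[130+c[1]/6,110+c[0]/6],z)[0,:2].round(4)
print("bar",w((182,152),.06),w((214,438),.06),"plate",w((222,172),.022),w((252,440),.022))
p=ctrl.camera("scene");cv2.imwrite("pics/s9.png",cv2.resize(p["color"][200:320,90:250],(800,600)))
E
```

```text
t 30.8 pos [ 0.6349 -0.2895  0.0092] rpy [-3.141  0.    -3.141] q [-0.48  0.82  1.2  -0.    1.12 -2.05] grip 0.03296323014928226 | turn rz 0.0 then shift [-0.001  0.01   0.063] yaw -3.142
bar [0.5531 0.2687] [0.4242 0.2461] plate [0.5544 0.2605] [0.4294 0.2389]
```

View pics/s9.png

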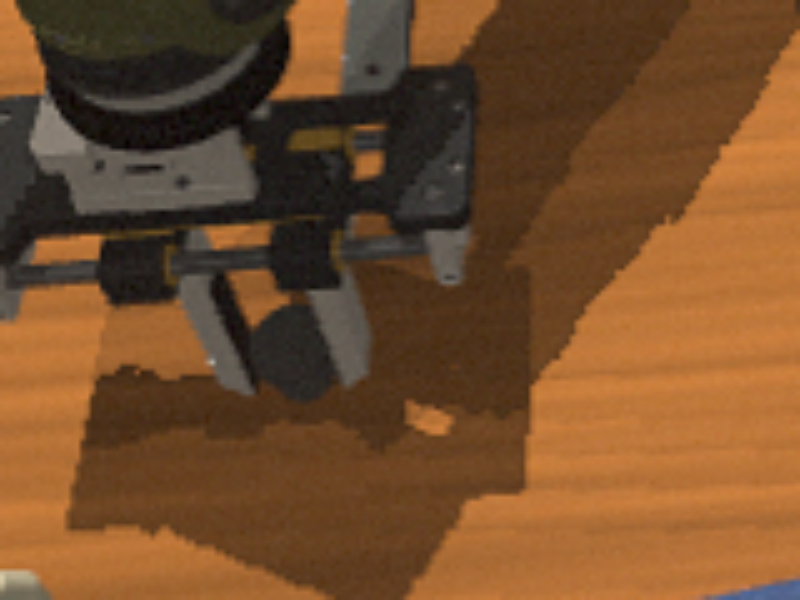

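Knob gripped (crop 295,350). Lift and carry.

>>> move_arm([
  [0.1,0,0,-0.2,0,0,0],
  [0.1,0,0,-0.4,0,0,0],
  [0.1,0,0,-0.5,0,0,0],
  [0.1,0,0,-0.5,0,0,0],
  [0.1,0,0,-0.4,0,0,0],
  [0.1,0,0,0,0,0,0],
  [0.1,0,0,0,0,0,0],
])

```text
time_s: 31.6
ee_pos: [0.6347, -0.2893, 0.1087]
eef_rot: [3.142, -0.0, -3.141]
force: [-0.2, -0.5, -1.3]
grip_width: 0.0326
grip_force: 25.0
```

```bash
python3 - <<'E'
from h import *
go(.506,.147,.10,9.8)
p=ctrl.camera("scene");z=ctrl.get_obs()["ee_pos"][2]
for r in ctrl.cut_out("knob",p): print(r["conf"],r["centre"],rect(p,r["mask"],z+.02))
E
```

```text
t 31.6 pos [ 0.6347 -0.2893  0.1087] rpy [ 3.142 -0.    -3.141] q [-0.48  0.71  1.14  0.    1.29 -2.05] grip 0.03260693687041028 | turn rz -0.171 then shift [1.051 9.038 0.174] yaw -2.971
0.76 [239.8, 139.8] (643, -289, 49, 27, 23.1)
0.48 [208.0, 345.6] (602, 98, 43, 35, -47.5)
```

>>> move_arm([
  [0.1,0,0,0,0,0,-0.085],
  [0.1,0,0,0,0,0,-0.086],
  [0.1,0.07,0.4,0,0,0,0],
  [0.1,0.07,0.6,0,0,0,0],
  [0.1,0.07,0.7,0,0,0,0],
  [0.1,0.07,0.7,0,0,0,0],
  [0.1,0.07,0.7,0,0,0,0],
  [0.1,0.07,0.7,0,0,0,0],
  [0.1,0.07,0.7,0,0,0,0],
  [0.1,0.07,0.7,0,0,0,0],
  [0.1,0.07,0.7,0,0,0,0],
  [0.1,0.07,0.7,0,0,0,0],
  [0.1,0.07,0.7,0,0,0,0],
  [0.1,0.07,0.6,0,0,0,0],
  [0.1,0.07,0.5,0,0,0,0],
  [0.1,0.07,0.4,0,0,0,0],
  [0.1,0.07,0.24,0,0,0,0],
  [0.1,0,0,0.4,0,0,0],
  [0.1,0,0,0.3,0,0,0],
  [0.1,0,0,0,0,0,0],
])

```text
time_s: 33.7
ee_pos: [0.5048, 0.1465, 0.0717]
eef_rot: [-3.141, -0.004, -2.971]
force: [-0.3, 0.5, -0.4]
grip_width: 0.0329
grip_force: 25.0
```

```bash
python3 - <<'E'
from h import *
go(.506,.147,.0315,9.8)
p=ctrl.camera("scene");cv2.imwrite("pics/s10.png",cv2.resize(p["color"][140:260,300:460],(800,600)))
E
```

```text
t 33.7 pos [0.5048 0.1465 0.0717] rpy [-3.141 -0.004 -2.971] q [ 0.21  0.4   1.72 -0.    1.02 -1.53] grip 0.03294800090903637 | turn rz 0.0 then shift [-0.025  0.005  0.804] yaw -2.971
```

View pics/s10.png

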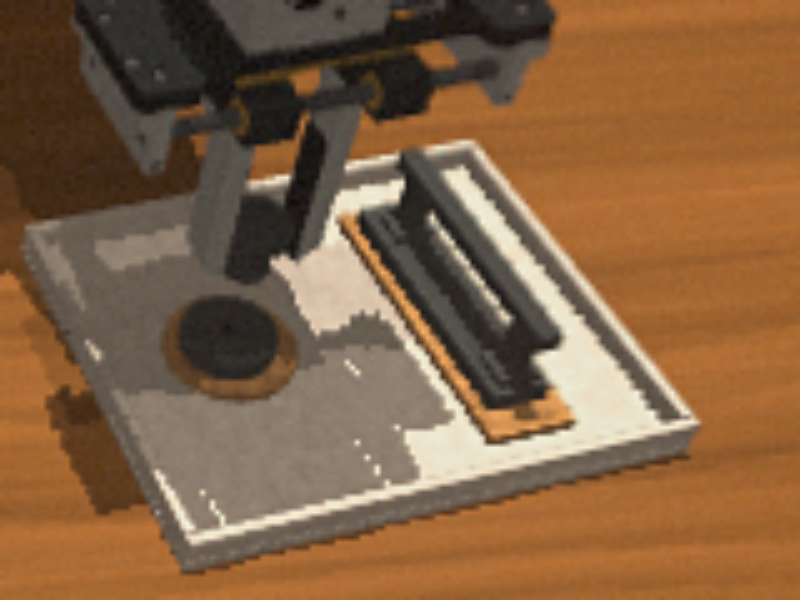

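```bash
python3 - <<'E'
from h import *
p=ctrl.camera("scene")
w=lambda c,z:pix2w(p,[140+c[1]/5,300+c[0]/5],z)[0,:2].round(4)
print(w((228,327),.022),w((227,333),.022),"rest L/R",w((163,347),.012),w((299,347),.012),"bot",w((235,400),.012), "knob foot bottom edge",w((246,284),.0717-.0092))
E
```

```text
[0.5055 0.1453] [0.5091 0.1438] rest L/R [0.506  0.1157] [0.5125 0.1793] bot [0.541  0.1405] knob foot bottom edge [0.5163 0.143 ]
```

>>> move_arm([
  [0.1,-0.02,-0.01,0.3,0,0,0],
  [0.1,0,0,0.2,0,0,0],
  [0.1,0,0,0.15,0,0,0],
  [0.1,0,0,0.08,0,0,0],
  [0.1,0,0,0,0,0,0],
  [0.1,0,0,0,0,0,0],
])

```text
time_s: 34.4
ee_pos: [0.5073, 0.1468, 0.0378]
eef_rot: [3.142, 0.0, -2.97]
force: [-0.1, 0.9, -0.7]
grip_width: 0.0328
grip_force: 25.0
```

>>> move_arm([
  [0.1,0.01,-0.01,0.06,0,0,0],
  [0.1,0,0,0.04,0,0,0],
  [0.1,0,0,0,0,0,0],
])

```text
time_s: 34.7
ee_pos: [0.5066, 0.1461, 0.0323]
eef_rot: [3.142, -0.0, -2.97]
force: [0.2, 0.6, -1.4]
grip_width: 0.0327
grip_force: 25.0
```

>>> move_arm([
  [0.1,0,0,0.03,0,0,0],
  [0.1,0,0,0,0,0,0],
])

```text
time_s: 34.9
ee_pos: [0.5069, 0.1461, 0.031]
eef_rot: [-3.142, 0.0, -2.97]
force: [-0.7, -0.0, 2.9]
grip_width: 0.0327
grip_force: 25.0
```

Contact. Release, rise, and move clear towards the starting side so the cameras see the tray.

>>> move_arm([
  [0.6,0,0,0,0,0,0],
  [0.6,0,0,0,0,0,0],
  [0.6,0,0,0,0,0,0],
  [0.6,0,0,-0.3,0,0,0],
  [0.6,0,0,-0.6,0,0,0],
  [0.6,0,0,-0.8,0,0,0],
  [0.6,0,0,-0.8,0,0,0],
  [0.6,0.2,-0.5,-0.4,0,0,0],
  [0.6,0.2,-0.8,0,0,0,0],
  [0.6,0.2,-0.8,0,0,0,0],
  [0.6,0.2,-0.8,0,0,0,0],
  [0.6,0.2,-0.8,0,0,0,0],
  [0.6,0.2,-0.8,0,0,0,0],
  [0.6,0,-0.8,0,0,0,0],
  [0.6,0,-0.6,0,0,0,0],
  [0.6,0,0,0,0,0,0],
])

```text
time_s: 36.5
ee_pos: [0.4979, -0.1577, 0.1757]
eef_rot: [-3.141, -0.0, -2.974]
force: [-0.1, 0.1, -0.1]
grip_width: 0.0564
grip_force: 0.0
```

```bash
python3 - <<'E'
from h import *
p=ctrl.camera("top");a=cv2.resize(p["color"][130:230,110:230],(400,333))
p=ctrl.camera("scene");b=cv2.resize(p["color"][150:250,310:430],(400,333))
cv2.imwrite("pics/f.png",np.hstack([a,b]))
E
```

```text
(no output)
```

View pics/f.png

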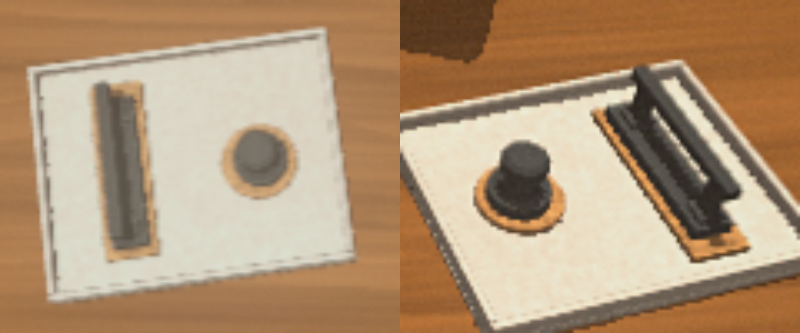

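```bash
python3 - <<'E'
from h import *
p=ctrl.camera("scene")
w=lambda c,z:pix2w(p,[150+c[1]*.3,310+(c[0]-400)*.3],z)[0,:2].round(4)
a=np.radians(9.7);e=np.array([np.cos(a),np.sin(a)])
r=w((721,249),.012);pl=w((713,227),.022);b=w((733,194),.06)
print("rest",r-.075*e,"plate",pl-.064*e,"bar",b-.064*e)
p=ctrl.camera("top")
w=lambda c,z:pix2w(p,[130+c[1]*.3,110+c[0]*.3],z)[0,:2].round(4)
print("rest",(w((115,84),.012)+w((134,258),.012))/2,"bar",(w((101,85),.06)+w((119,246),.06))/2)
for k,z in (("knob",.051),("rest_round",.012),("rest_long",.012)):
  for r in ctrl.cut_out(k,p)[:1]: print(k,rect(p,r["mask"],z))
E
```

```text
rest [0.49417224 0.2578633 ] plate [0.49351498 0.25561668] bar [0.49761498 0.25571668]
rest [0.4933 0.2581] bar [0.48735 0.25735]
knob (506, 143, 34, 33, -42.1)
rest_round (502, 147, 64, 56, -64.0)
rest_long (496, 255, 151, 41, 3.5)
```

Everything sits within a few mm of its target, so I'm handing in.

```bash
python3 -c "
from station import ctrl
print(ctrl.hand_in())"
```

```text
the job is handed in; nothing more can be done
None
```

I handed the job in at about 37 s: the long plate with the long pull on top is on the oblong rest, and the large disc with the knob upright on it is on the round rest. My last measurements put each within about 6 mm of centre. I never touched the short plate, short pull or small disc, and the judge's verdict was not shown.

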